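# Find the full fuse tin by its weight

## Robot

A 6-joint arm with a two-finger parallel gripper is mounted at the origin on the work surface. World frame = base frame: x ahead of the robot, y to its left, z up, the work surface at z = 0. Lengths are in m, angles in rad, forces in N, time in s.
With the tool pointing down it reaches from about 0.325 to 0.9 m from the base axis. Payload 6.1 kg.
Tool frame: the origin (TCP) lies between the finger pads; the fingertips stand 14 mm ahead of it and the grasp point (between the pads) lies 5 mm behind it; z points along the fingers, y is the line along which they close (so a half turn about z gives the same grasp; the last joint's range is limited). The gripper opens to 87 mm and grips with 3 to 60 N. Pads are 19 mm wide; open, the fingers measure 117 mm over their backs; the gripper's body (75 mm by 190 mm) begins 51 mm behind the grasp point.
Start: joints at [-1.336, 0.22, 1.526, -0, 1.395, -0.126], TCP at [0.221, -0.585, 0.237] pointing down, gripper open.
Joint ranges: [-2.98, 2.98], [-0.91, 2.08], [0.09, 2.57], [-1.24, 4.39], [0.2, 2.65], [-2.68, 2.68]. Speed limits (rad/s): [2.57, 2.57, 3.01, 3.14, 3.14, 3.14].

## Interface

Orientations are given as a 3x3 rotation matrix whose columns are the frame's x, y, z axes.
In Python, from plant import arm gives the robot as it stands.
- The arm moves only by the tool move_arm, never from a script. Its argument "plan" is text: rows parted by semicolons, each of 4 numbers parted by spaces: the shift along the world's x, y, z scaled (see below), then the turn about the world's z scaled (see below). In form: tx ty tz spin; .... A call has 1 to 5 rows; each row shifts and turns the commanded pose from where the row before left it; what a row does not reach is not made up. The controller multiplies each number of a shift by 0.03 m and each number of a turn by 0.1 rad. A row lasts 1/10 s, in which the tool goes at most 50 mm and 8.59 degrees, less where a joint would pass 70% of its speed; a pose out of reach is approached as far as the arm can. A call with a number of a shift or a turn outside -1 to 1 is refused whole. A call with a gripper value outside its range is refused whole. "fingers" is the closure, from -1 (fully open) to 1 (shut), set as the call begins (left out, the last holds). The fingers move at their own pace and stop on an object; "squeeze" is the grip in N (left out, the last holds). Time passes only in rows, so rows that do not move let the fingers close. It gives the time, the measured TCP pose, the force, the opening and the grip force at its end, in the units of the state.
- arm.get_obs(): the state, without advancing time (a new reading comes with each control period).
- arm.grab_frame(name): name is "scene" or "top"; returns a dict with "img" (400x640x3 uint8, red, green, blue), "mtx" (3x3 intrinsics, pixels), "R" (3x3) and "t" (3): a world point X has camera coordinates R X + t. Camera axes: x right, y down, z forward; pixel columns grow to the right and rows downward; lengths in m; the calibration is good to about 2 mm. A picture is of the moment at which its call begins. There is no depth.
- arm.job_done(): hands the job in; it is judged then, once.
The state is a dict: "time": time; "qpos": joint angles; "dq": joint speeds; "effort": joint torques, N m; "eef_pos": TCP position; "tool_rot": TCP orientation; "force": force on the tool from outside, world axes, zero at the start; "wrist_torque": the same for the moment, N m; "opening": finger opening in m; "grasp_force": force on a finger pad.
Only numpy, scipy, OpenCV 4.12 (cv2) and the standard library are available. Lean on these libraries where they do the work, as an engineer would, in place of code of your own. Each camera call takes 0.05 s, during which the arm holds its last target. There are 200 camera calls.

## Task

One of the three identical closed tins on the bamboo shelf is full of spare fuses and so much the heaviest: heft them to find it. Leave the two lighter tins standing in the low wooden refill tray, let go of, and finish holding the heaviest upright in the gripper, still and at least 15 cm clear above the shelf top; the program ends while it is held. Do not tip any tin over, and leave the lamp, the spanner and the door wedge where they are.

Things in the scene. Friction and masses are not known exactly. Their poses are not given: they have to be found in the camera images.
- tin_a: closed round metal tin with a push-on lid, one of three that look exactly alike: 60 mm tall, body 56 mm across, lid 58 mm across over the top 18 mm. Origin at the centre of its underside, z up. Its loose filling cannot be seen. One tin, never told which, is the heaviest at 0.50 to 0.62 kg all told; the other two weigh 0.18 to 0.34 kg. Which tin is heaviest changes from start to start and has nothing to do with its name or place. Its walls bear a 40 N grip
- tin_b: closed round metal tin with a push-on lid, one of three that look exactly alike: 60 mm tall, body 56 mm across, lid 58 mm across over the top 18 mm. Origin at the centre of its underside, z up. Its loose filling cannot be seen. One tin, never told which, is the heaviest at 0.50 to 0.62 kg all told; the other two weigh 0.18 to 0.34 kg. Which tin is heaviest changes from start to start and has nothing to do with its name or place. Its walls bear a 40 N grip
- tin_c: closed round metal tin with a push-on lid, one of three that look exactly alike: 60 mm tall, body 56 mm across, lid 58 mm across over the top 18 mm. Origin at the centre of its underside, z up. Its loose filling cannot be seen. One tin, never told which, is the heaviest at 0.50 to 0.62 kg all told; the other two weigh 0.18 to 0.34 kg. Which tin is heaviest changes from start to start and has nothing to do with its name or place. Its walls bear a 40 N grip
- tray: low open wooden tray fixed to the shelf, 170 mm along its x, 340 mm along its y, rim 15 mm high, walls and floor 5 mm thick. Origin at the centre of its underside, z up; the inner floor is 5 mm above the shelf top. Empty at the start
- lamp: bystander: small lamp shaped as a yellow hard hat, 124 mm across, 66 mm tall; origin at the centre of its underside. Leave alone
- spanner: bystander: flat steel spanner about 160 mm long lying on the shelf along its own x; origin near its middle. Leave alone
- wedge: bystander: blue silicone door wedge, 120 mm long along its x, 35 mm wide, 24 mm high; origin at the centre of its underside. Leave alone
Things that resemble listed ones, but are neither listed nor needed, are in the scene too. Leave any green or red look-alike of the tin_c alone. What is shaped like the tin_b but black is not meant.

How it is judged:
At the end, for the whole second after the job is handed in: One tin gripped, underside over 14 cm above the shelf, within 0.3 rad of upright, still. The other two stand on the tray floor (below 12 mm, within 0.1 rad of upright, still, untouched), each pressing on it with 0.8 to 4.1 N: neither is the heaviest, which weighs over 4.9 N (((height (world z) of tin_a above 0.14 m and angle between tin_a's own z axis and vertical below 0.3 rad and contact force between the fingers and tin_a above 2 N and linear speed of each of tin_a, tin_b, tin_c below 0.03 m/s and contact force between tin_b and tray between 0.8 and 4.1 N and angle between each of tin_b, tin_c's own z axis and vertical below 0.1 rad and height (world z) of each of tin_b, tin_c below 0.012 m and contact force between each of tin_b, tin_c and the arm below 0.1 N and contact force between each of tin_b, tin_c and the fingers below 0.1 N and contact force between tin_c and tray between 0.8 and 4.1 N) or (height (world z) of tin_b above 0.14 m and angle between tin_b's own z axis and vertical below 0.3 rad and contact force between the fingers and tin_b above 2 N and linear speed of each of tin_b, tin_a, tin_c below 0.03 m/s and contact force between tin_a and tray between 0.8 and 4.1 N and angle between each of tin_a, tin_c's own z axis and vertical below 0.1 rad and height (world z) of each of tin_a, tin_c below 0.012 m and contact force between each of tin_a, tin_c and the arm below 0.1 N and contact force between each of tin_a, tin_c and the fingers below 0.1 N and contact force between tin_c and tray between 0.8 and 4.1 N) or (height (world z) of tin_c above 0.14 m and angle between tin_c's own z axis and vertical below 0.3 rad and contact force between the fingers and tin_c above 2 N and linear speed of each of tin_c, tin_a, tin_b below 0.03 m/s and contact force between tin_a and tray between 0.8 and 4.1 N and angle between each of tin_a, tin_b's own z axis and vertical below 0.1 rad and height (world z) of each of tin_a, tin_b below 0.012 m and contact force between each of tin_a, tin_b and the arm below 0.1 N and contact force between each of tin_a, tin_b and the fingers below 0.1 N and contact force between tin_b and tray between 0.8 and 4.1 N))); the arm keeps its last pose, push and grip.
It fails at once if a tin is tipped over (more than 0.7 rad) (angle between any of tin_a, tin_b, tin_c's own z axis and vertical above 0.7 rad).
It fails at once if the lamp, spanner or wedge is moved by more than 30 mm (distance of any of lamp, spanner, wedge from where it was at the start of the episode above 0.03 m).
It also fails if it takes over 72 s, if anything falls off the work surface, if the arm or the gripper's body presses on something with over 40 N, if the wrist force passes 120 N, or if a joint passes its speed limit or range.

## Working session

There is one attempt and no reset: what is moved stays moved. The work goes in short steps, Python scripts to look and compute and a tool call to move; the robot and the scene stay as the last step left them, time stands still between calls to the robot, and variables do not carry over. Pictures are saved under pics/ and viewed, at most 10 in all, crops included, and the job is handed in when it is done.

Besides the shell and the picture viewer there is one more tool, called after "Call:" as name(argument=value, ...) on one line, values as JSON. move_arm: Moves the arm, as the interface text tells. Its arguments: {"type":"object","properties":{"plan":{"type":"string"},"fingers":{"type":"number"},"squeeze":{"type":"number"}},"required":["plan"]}

```bash
mkdir -p pics; cat > h.py <<'E'
import cv2,numpy as np
from plant import arm
def grab(n,f):
    d=arm.grab_frame(n); cv2.imwrite('pics/'+f,d['img'][:,:,::-1]); np.savez('pics/'+n+'.npz',**d); return d
def px2w(d,u,v,z):
    K,R,t=[np.array(d[k]) for k in('mtx','R','t')]
    c=-R.T@t; r=R.T@np.linalg.solve(K,[u,v,1.]); return c+r*(z-c[2])/r[2]
E
python3 - <<'E'
from h import *
for n in('top','scene'):
    d=grab(n,n+'0.png'); print(n,-d['R'].T@d['t'])
print(arm.get_obs())
E
```

```text
top [0.44940458 0.04856886 1.07238533]
scene [1.38006616 0.48697756 0.80965327]
{'time': 0.1, 'qpos': array([-1.33607062e+00,  2.21159207e-01,  1.52749948e+00, -1.57601585e-05,
        1.39473139e+00, -1.26103890e-01]), 'dq': array([ 0.00256726, -0.00097609, -0.00502489, -0.00235116,  0.00040471,
        0.00126047]), 'effort': array([ 9.10314302e-04, -4.95943415e+01, -3.88521802e+01,  7.01352325e-02,
        5.15678676e-02, -4.13217731e-05]), 'eef_pos': array([ 0.22051758, -0.58422001,  0.23553778]), 'tool_rot': array([[ 9.35603323e-01,  3.53052737e-01, -4.33129993e-04],
       [ 3.53052940e-01, -9.35601720e-01,  1.74453028e-03],
       [ 2.10674025e-04, -1.78510615e-03, -9.99998385e-01]]), 'force': array([-0.17085593,  0.04701255,  1.16926764]), 'wrist_torque': array([ 0.02185282, -0.00803196,  0.02250051]), 'grasp_force': 0.0, 'opening': 0.0867690172537651}
```

View pics/top0.png

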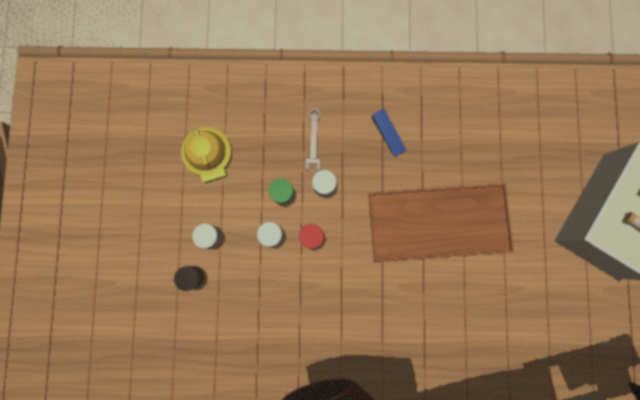

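View pics/scene0.png

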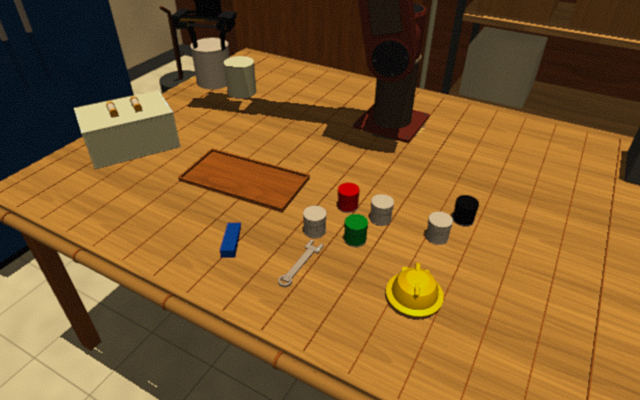

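Three silver tins at about (324,182), (270,235) and (205,236) in the top view. Their neighbours are green (280,190), red (311,236) and black (188,278). The tray spans (369–510, 187–262).

```bash
python3 - <<'E'
from h import *
d=np.load('pics/top.npz'); hsv=cv2.cvtColor(d['img'],cv2.COLOR_RGB2HSV)
for nm,u,v in(('A',324,182),('B',270,235),('C',205,236),('red',311,236),('green',280,190),('black',188,278)):
    s=hsv[v-20:v+20,u-20:u+20]
    m={'red':((s[...,0]<6)|(s[...,0]>174))&(s[...,1]>150),'green':(abs(s[...,0].astype(int)-65)<20)&(s[...,1]>100),'black':s[...,2]<55}.get(nm,(s[...,1]<60)&(s[...,2]>140))
    n,l,st,c=cv2.connectedComponentsWithStats(m.astype(np.uint8)); i=1+st[1:,4].argmax()
    cs,_=cv2.findContours((l==i).astype(np.uint8),0,2); (x,y),r=cv2.minEnclosingCircle(cs[0])
    print(nm,st[i],c[i]+[u-20,v-20],(x+u-20,y+v-20,r),px2w(d,x+u-20,y+v-20,.06).round(3))
for p in((369,194),(503,186),(510,250),(375,262),(306,165),(320,165),(314,112)): print(p,px2w(d,*p,.012).round(3))
E
```

```text
A [  2   0  31  32 517] [322.58800774 179.58413926] (319.0, 176.0, 19.105072021484375) [0.63  0.058 0.06 ]
B [  7   7  25  25 478] [268.70711297 233.76569038] (268.8333339691162, 233.5, 12.633829116821289) [0.492 0.173 0.06 ]
C [  7   8  25  24 473] [204.00211416 235.36575053] (203.8333339691162, 235.1666660308838, 12.438838005065918) [0.486 0.324 0.06 ]
red [  9   9  24  24 439] [311.15034169 236.08656036] (311.1451606750488, 236.14516067504883, 11.89114761352539) [0.487 0.074 0.06 ]
green [  9   9  24  24 332] [280.37650602 189.83433735] (280.68348693847656, 190.73853302001953, 11.812227249145508) [0.593 0.148 0.06 ]
black [28 10  8 19 68] [199.48529412 276.63235294] (196.5, 277.0, 9.013978004455566) [0.389 0.337 0.06 ]
(369, 194) [ 0.595 -0.066  0.012]
(503, 186) [ 0.619 -0.398  0.012]
(510, 250) [ 0.462 -0.41   0.012]
(375, 262) [ 0.428 -0.081  0.012]
(306, 165) [0.665 0.091 0.012]
(320, 165) [0.666 0.056 0.012]
(314, 112) [0.802 0.073 0.012]
```

Call:
move_arm(plan="0.6 1 0 0.2;0.6 1 0 0.2;0.6 1 0 0.2;0.6 1 0 0.2;0.6 1 0 0.2", fingers=-0.8, squeeze=25)

```text
time: 0.6
eef_pos: [0.311, -0.4332, 0.236]
tool_rot: [[0.895, 0.445, -0.0], [0.445, -0.895, 0.001], [0.0, -0.001, -1.0]]
force: [1.1, -0.2, 0.6]
opening: 0.0785
grasp_force: 0.0
```

Call:
move_arm(plan="0.6 1 0 0.2;0.6 1 0 0.2;0.6 1 0 0.2;0.6 1 0 0.2;0.6 1 0 0.2")

```text
time: 1.1
eef_pos: [0.4009, -0.2833, 0.2362]
tool_rot: [[0.846, 0.532, -0.0], [0.532, -0.846, 0.0], [-0.0, -0.001, -1.0]]
force: [0.4, 0.2, 0.2]
opening: 0.0784
grasp_force: 0.0
```

Call:
move_arm(plan="0.6 1 0 0.2;0.6 1 0 0.2;0.6 1 0 0.2;0.6 1 0 0.2;0.6 1 0 0.2")

```text
time: 1.6
eef_pos: [0.4909, -0.1333, 0.2362]
tool_rot: [[0.789, 0.614, -0.0], [0.614, -0.789, 0.0], [-0.0, -0.0, -1.0]]
force: [0.3, -0.8, 0.2]
opening: 0.0784
grasp_force: 0.0
```

Tracks precisely. Refine A (separating it from the spanner) with both views.

```bash
cat >> h.py <<'E'
def tin(d,u,v,k=9,nm=''):
    s=cv2.cvtColor(d['img'],cv2.COLOR_RGB2HSV)[v-25:v+25,u-25:u+25]
    m=((s[...,1]<60)&(s[...,2]>140)).astype(np.uint8)
    m=cv2.morphologyEx(m,cv2.MORPH_OPEN,cv2.getStructuringElement(2,(k,k)))
    n,l,st,c=cv2.connectedComponentsWithStats(m); i=1+st[1:,4].argmax()
    (x,y),r=cv2.minEnclosingCircle(cv2.findContours((l==i).astype(np.uint8),0,2)[0][0])
    print(nm,st[i],(round(x+u-25,1),round(y+v-25,1),round(r,1)),px2w(d,x+u-25,y+v-25,.06).round(4))
E
python3 - <<'E'
from h import *
d=np.load('pics/top.npz')
for n,u,v in(('A',324,182),('B',270,235),('C',205,236)): tin(d,u,v,15,n)
s=np.load('pics/scene.npz')
for n,u,v in(('A',315,214),('B',382,203),('C',439,220)): print(n,px2w(s,u,v,.06))
E
```

```text
A [ 13  13  24  24 443] (323.6, 181.4, 11.9) [0.6168 0.0464 0.06  ]
B [ 12  12  24  25 467] (268.8, 233.8, 12.3) [0.4912 0.1727 0.06  ]
C [ 12  13  24  24 459] (203.8, 235.0, 12.4) [0.4862 0.3243 0.06  ]
A [0.61867527 0.04964668 0.06      ]
B [0.4974905  0.17590251 0.06      ]
C [0.48930423 0.32247054 0.06      ]
```

Call:
move_arm(plan="0.7 1 -0.4 0.2;0.7 1 -0.4 0.2;0.7 1 -0.4 0.2;0.7 1 -0.4 0.2;0.7 1 -0.4 0.2")

```text
time: 2.1
eef_pos: [0.596, 0.0167, 0.1756]
tool_rot: [[0.724, 0.69, -0.001], [0.69, -0.724, -0.0], [-0.001, -0.0, -1.0]]
force: [1.2, -1.1, 0.7]
opening: 0.0783
grasp_force: 0.0
```

Call:
move_arm(plan="0.7 1 -0.6 0.2;0 0 -0.4 0;0 0 0 0;0 0 0 0")

```text
time: 2.5
eef_pos: [0.6159, 0.0446, 0.1461]
tool_rot: [[0.711, 0.703, -0.002], [0.703, -0.711, -0.0], [-0.001, -0.001, -1.0]]
force: [0.8, 0.4, 0.2]
opening: 0.0784
grasp_force: 0.0
```

```bash
python3 - <<'E'
from h import *
o=arm.get_obs(); print(o['eef_pos'],o['force'],o['qpos'])
d=grab('scene','s1.png'); i=d['img'][100:330,200:520]; cv2.imwrite('pics/s1c.png',cv2.resize(i,None,fx=2,fy=2)[:,:,::-1])
E
```

```text
[0.61585617 0.04456041 0.14609191] [0.78356171 0.38842379 0.20536786] [-5.51778551e-02  2.80669805e-01  1.62970452e+00 -4.61266383e-04
  1.23280482e+00  7.35501676e-01]
```

View pics/s1c.png

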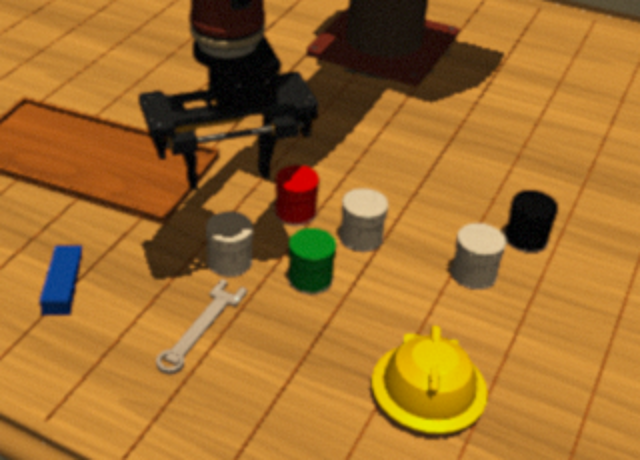

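The open fingers (crop tips at about (192,185) and (265,175)) straddle tin A's column at (230,240), clear of the green tin and the spanner. Descending.

Call:
move_arm(plan="0.04 0.08 -0.8 0;0 0 -0.8 0;0 0 -0.8 0;0 0 -0.8 0;0 0 -0.75 0")

```text
time: 3.05
eef_pos: [0.6184, 0.0462, 0.0287]
tool_rot: [[0.712, 0.703, 0.002], [0.703, -0.712, -0.0], [0.001, 0.002, -1.0]]
force: [-1.0, -0.9, -0.9]
opening: 0.0785
grasp_force: 0.0
```

Call:
move_arm(plan="0 0 0 0;0 0 0 0;0 0 0 0;0 0 0 0;0 0 0 0", fingers=1, squeeze=25)

```text
time: 3.55
eef_pos: [0.6191, 0.0476, 0.0304]
tool_rot: [[0.71, 0.704, 0.003], [0.704, -0.71, -0.0], [0.002, 0.002, -1.0]]
force: [-3.4, 1.1, 6.1]
opening: 0.0571
grasp_force: 25.0
```

Call:
move_arm(plan="0 0 0.4 0;0 0 0.7 0;0 0 0.7 0;0 0 0.7 0;0 0 0.5 0")

```text
time: 4.05
eef_pos: [0.6186, 0.0476, 0.1204]
tool_rot: [[0.71, 0.704, 0.002], [0.704, -0.71, -0.0], [0.002, 0.002, -1.0]]
force: [-0.1, 1.6, -2.9]
opening: 0.0573
grasp_force: 25.0
```

Call:
move_arm(plan="0 0 0 0;0 0 0 0;0 0 0 0;0 0 0 0")

```text
time: 4.45
eef_pos: [0.6168, 0.0477, 0.1164]
tool_rot: [[0.71, 0.704, -0.003], [0.704, -0.71, 0.0], [-0.002, -0.002, -1.0]]
force: [0.5, 0.0, -2.9]
opening: 0.0569
grasp_force: 25.0
```

Call:
move_arm(plan="0 0 0 0")

```text
time: 4.55
eef_pos: [0.6172, 0.0477, 0.1168]
tool_rot: [[0.71, 0.704, -0.002], [0.704, -0.71, 0.0], [-0.001, -0.001, -1.0]]
force: [0.2, -0.4, -2.5]
opening: 0.057
grasp_force: 25.0
```

Call:
move_arm(plan="0 0 0 0")

```text
time: 4.65
eef_pos: [0.6175, 0.0476, 0.1173]
tool_rot: [[0.71, 0.704, -0.001], [0.704, -0.71, 0.0], [-0.001, -0.001, -1.0]]
force: [0.9, 0.2, -2.5]
opening: 0.0569
grasp_force: 25.0
```

Call:
move_arm(plan="0 0 0 0")

```text
time: 4.75
eef_pos: [0.6177, 0.0477, 0.1177]
tool_rot: [[0.71, 0.704, -0.0], [0.704, -0.71, 0.0], [-0.0, -0.0, -1.0]]
force: [-0.9, 0.0, -3.3]
opening: 0.0565
grasp_force: 25.0
```

```bash
python3 - <<'E'
from h import *
o=arm.get_obs(); print(o['force'],o['effort'],o['qpos'])
d=grab('scene','s2.png'); i=d['img'][60:290,200:520]; cv2.imwrite('pics/s2c.png',cv2.resize(i,None,fx=2,fy=2)[:,:,::-1])
E
```

```text
[-0.86658733  0.02681312 -3.30758238] [ 1.36285926e-03 -5.24878120e+01 -3.69832134e+01  6.74444740e-02
 -8.33621831e-03 -1.22052420e-04] [-5.01699972e-02  3.15413580e-01  1.64396550e+00 -1.43425324e-06
  1.18268257e+00  7.39783114e-01]
```

View pics/s2c.png

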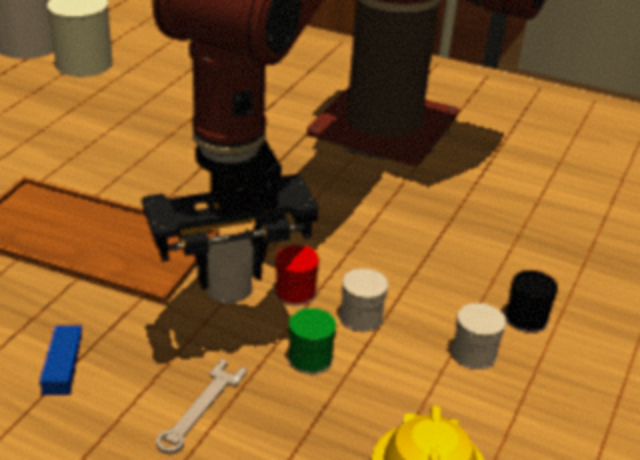

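Tin A reads about 2.8–3.1 N, so it is light. The picture shows it upright in the jaws at crop (228,270). Next is the tray's far end.

Call:
move_arm(plan="-0.1 -0.5 0 0;-0.25 -1 0 0;-0.25 -1 0 0;-0.25 -1 0 0;-0.25 -1 0 0")

```text
time: 5.3
eef_pos: [0.5842, -0.0894, 0.1182]
tool_rot: [[0.71, 0.704, 0.0], [0.704, -0.71, -0.0], [-0.0, 0.0, -1.0]]
force: [1.0, -0.1, -3.3]
opening: 0.0573
grasp_force: 25.0
```

Call:
move_arm(plan="-0.25 -1 0 0;-0.25 -1 0 0;-0.25 -1 0 0;-0.25 -1 0 0;-0.25 -1 0 0")

```text
time: 5.8
eef_pos: [0.5463, -0.2394, 0.1182]
tool_rot: [[0.711, 0.704, 0.0], [0.704, -0.711, -0.0], [-0.0, 0.0, -1.0]]
force: [0.1, -0.3, -2.6]
opening: 0.057
grasp_force: 25.0
```

Call:
move_arm(plan="-0.25 -1 0 0;-0.25 -1 0 0;-0.1 -0.5 0 0;0 0 0 0;0 0 0 0")

```text
time: 6.3
eef_pos: [0.5291, -0.3121, 0.1179]
tool_rot: [[0.711, 0.703, -0.0], [0.703, -0.711, 0.001], [0.0, -0.001, -1.0]]
force: [-0.6, 0.7, -3.3]
opening: 0.0567
grasp_force: 25.0
```

Call:
move_arm(plan="0 0 -0.6 0;0 0 -0.7 0;0 0 -0.7 0;0 0 -0.5 0;0 0 0 0")

```text
time: 6.8
eef_pos: [0.5279, -0.3099, 0.0402]
tool_rot: [[0.709, 0.705, -0.004], [0.705, -0.709, 0.003], [-0.001, -0.005, -1.0]]
force: [-0.2, 0.3, -3.1]
opening: 0.0568
grasp_force: 25.0
```

Call:
move_arm(plan="0 0 -0.1 0;0 0 -0.1 0;0 0 0 0")

```text
time: 7.1
eef_pos: [0.5298, -0.3126, 0.0377]
tool_rot: [[0.71, 0.704, 0.001], [0.704, -0.71, -0.001], [0.0, 0.001, -1.0]]
force: [0.4, -0.3, -2.7]
opening: 0.0571
grasp_force: 25.0
```

Call:
move_arm(plan="0 0 -0.05 0;0 0 -0.05 0;0 0 0 0;0 0 0 0")

```text
time: 7.5
eef_pos: [0.5298, -0.3128, 0.0354]
tool_rot: [[0.71, 0.704, 0.001], [0.704, -0.71, -0.001], [0.0, 0.001, -1.0]]
force: [-3.6, 1.7, 5.9]
opening: 0.0569
grasp_force: 25.0
```

Call:
move_arm(plan="0 0 -0.05 0;0 0 0 0;0 0 0 0")

```text
time: 7.8
eef_pos: [0.5298, -0.3129, 0.0353]
tool_rot: [[0.71, 0.704, 0.001], [0.704, -0.71, -0.001], [-0.0, 0.001, -1.0]]
force: [-7.3, 4.7, 15.5]
opening: 0.0571
grasp_force: 25.0
```

Call:
move_arm(plan="0 0 0.08 0;0 0 0 0;0 0 0 0;0 0 0 0", fingers=-0.8)

```text
time: 8.2
eef_pos: [0.5293, -0.3123, 0.0346]
tool_rot: [[0.71, 0.704, -0.0], [0.704, -0.71, 0.0], [-0.0, -0.0, -1.0]]
force: [-0.4, -0.2, -0.2]
opening: 0.0764
grasp_force: 0.0
```

Call:
move_arm(plan="0 0 0.5 0;0 0 1 0;0 0 1 0;0 0 1 0;0 0 0.3 0")

```text
time: 8.7
eef_pos: [0.5314, -0.3139, 0.1541]
tool_rot: [[0.71, 0.704, 0.006], [0.704, -0.71, -0.004], [0.001, 0.007, -1.0]]
force: [1.0, 0.0, 0.1]
opening: 0.0781
grasp_force: 0.0
```

Call:
move_arm(plan="0 1 0 1;-0.1 1 0 1;-0.1 1 0 1;-0.1 1 0 1;-0.1 1 0 1")

```text
time: 9.2
eef_pos: [0.5167, -0.1611, 0.1485]
tool_rot: [[0.282, 0.959, -0.001], [0.959, -0.282, 0.0], [0.0, -0.001, -1.0]]
force: [-0.1, 0.8, 0.7]
opening: 0.0783
grasp_force: 0.0
```

Call:
move_arm(plan="-0.1 1 0 1;-0.1 1 0 1;-0.1 1 0 1;-0.1 1 0 1;-0.1 1 0 1")

```text
time: 9.7
eef_pos: [0.5017, -0.0111, 0.1486]
tool_rot: [[-0.212, 0.977, -0.001], [0.977, 0.212, 0.0], [0.0, -0.001, -1.0]]
force: [0.5, -0.8, -1.0]
opening: 0.0783
grasp_force: 0.0
```

```bash
python3 - <<'E'
from h import *
o=arm.get_obs(); print(o['eef_pos'],o['tool_rot'][:2,0],o['force'],o['qpos'])
d=grab('top','t3.png'); i=d['img'][100:300,150:550]; cv2.imwrite('pics/t3c.png',cv2.resize(i,None,fx=2,fy=2)[:,:,::-1])
E
```

```text
[ 0.50170693 -0.01111492  0.14856327] [-0.21239302  0.97718429] [ 0.51440249 -0.84074906 -0.99403449] [-1.79449790e-01  8.28984155e-03  1.92955946e+00  4.02206595e-05
  1.20432203e+00 -3.93487490e-01]
```

View pics/t3c.png

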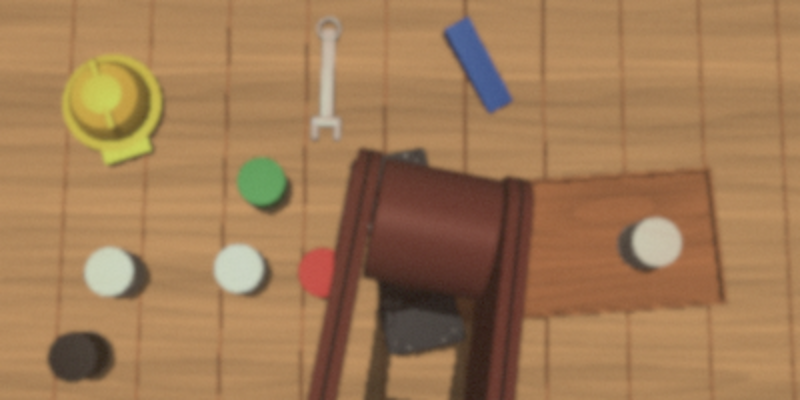

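Tin A stands in the tray (crop (657,243)), and the others are unmoved. On to B.

Call:
move_arm(plan="-0.05 1 0 1;-0.05 1 0 1;-0.05 1 0 1;-0.05 1 0 1;-0.05 1 0 1")

```text
time: 10.25
eef_pos: [0.4943, 0.1387, 0.1486]
tool_rot: [[-0.655, 0.756, -0.001], [0.756, 0.655, -0.0], [0.0, -0.0, -1.0]]
force: [0.4, -0.4, 0.0]
opening: 0.0781
grasp_force: 0.0
```

Call:
move_arm(plan="-0.05 1 0 0.7;0 0.1 0 0;0 0 0 0;0 0 0 0")

```text
time: 10.65
eef_pos: [0.4933, 0.1698, 0.1487]
tool_rot: [[-0.702, 0.712, -0.0], [0.712, 0.702, -0.001], [-0.0, -0.001, -1.0]]
force: [0.4, -0.2, -0.4]
opening: 0.0783
grasp_force: 0.0
```

Call:
move_arm(plan="0 0 -0.8 0;0 0 -0.8 0;0 0 -0.8 0;0 0 -0.8 0;0 0 -0.8 0")

```text
time: 11.15
eef_pos: [0.4936, 0.1692, 0.0281]
tool_rot: [[-0.701, 0.713, 0.0], [0.713, 0.701, -0.0], [-0.0, -0.0, -1.0]]
force: [0.9, 0.1, 0.2]
opening: 0.0781
grasp_force: 0.0
```

Call:
move_arm(plan="0 0 0 0;0 0 0 0;0 0 0 0;0 0 0 0;0 0 0 0", fingers=1)

```text
time: 11.65
eef_pos: [0.4941, 0.1701, 0.0305]
tool_rot: [[-0.703, 0.711, 0.001], [0.711, 0.703, -0.001], [-0.002, 0.0, -1.0]]
force: [-3.4, -5.1, 7.0]
opening: 0.0574
grasp_force: 25.0
```

Call:
move_arm(plan="0 0 0.4 0;0 0 0.7 0;0 0 0.7 0;0 0 0.7 0;0 0 0.5 0")

```text
time: 12.15
eef_pos: [0.4938, 0.1711, 0.121]
tool_rot: [[-0.703, 0.711, 0.002], [0.711, 0.703, 0.001], [-0.001, 0.002, -1.0]]
force: [1.2, -0.1, -4.8]
opening: 0.0574
grasp_force: 25.0
```

Call:
move_arm(plan="0 0 0 0;0 0 0 0;0 0 0 0;0 0 0 0")

```text
time: 12.55
eef_pos: [0.4923, 0.1705, 0.1175]
tool_rot: [[-0.703, 0.711, -0.003], [0.711, 0.703, -0.0], [0.001, -0.002, -1.0]]
force: [-0.8, 0.9, -5.3]
opening: 0.0572
grasp_force: 25.0
```

Call:
move_arm(plan="0 0 0 0")

```text
time: 12.65
eef_pos: [0.4927, 0.1705, 0.1179]
tool_rot: [[-0.703, 0.711, -0.002], [0.711, 0.703, -0.0], [0.001, -0.002, -1.0]]
force: [0.0, 0.5, -4.9]
opening: 0.0568
grasp_force: 25.0
```

Call:
move_arm(plan="0 0 0 0")

```text
time: 12.75
eef_pos: [0.493, 0.1706, 0.1183]
tool_rot: [[-0.703, 0.711, -0.001], [0.711, 0.703, -0.0], [0.001, -0.001, -1.0]]
force: [0.3, 0.0, -4.9]
opening: 0.0566
grasp_force: 25.0
```

B reads about 5 N, so it is the heavy one. I'll set it back down here and check C.

Call:
move_arm(plan="0 0 -0.6 0;0 0 -0.7 0;0 0 -0.7 0;0 0 -0.5 0;0 0 -0.25 0")

```text
time: 13.25
eef_pos: [0.4922, 0.1704, 0.0347]
tool_rot: [[-0.703, 0.711, -0.003], [0.711, 0.703, -0.001], [0.001, -0.002, -1.0]]
force: [-0.6, 0.6, -3.7]
opening: 0.057
grasp_force: 25.0
```

Call:
move_arm(plan="0 0 -0.1 0;0 0 -0.05 0;0 0 0 0;0 0 0 0")

```text
time: 13.65
eef_pos: [0.4941, 0.1708, 0.0328]
tool_rot: [[-0.703, 0.711, 0.002], [0.711, 0.703, 0.0], [-0.001, 0.001, -1.0]]
force: [-0.5, 0.2, -5.2]
opening: 0.0571
grasp_force: 25.0
```

Call:
move_arm(plan="0 0 -0.06 0;0 0 -0.03 0;0 0 0 0;0 0 0 0")

```text
time: 14.05
eef_pos: [0.4942, 0.1707, 0.0305]
tool_rot: [[-0.703, 0.711, 0.002], [0.711, 0.703, 0.0], [-0.001, 0.001, -1.0]]
force: [-2.4, -1.6, 5.8]
opening: 0.057
grasp_force: 25.0
```

Call:
move_arm(plan="0 0 0 0;0 0 0 0;0 0 0 0;0 0 0 0", fingers=-0.8)

```text
time: 14.45
eef_pos: [0.4935, 0.1707, 0.0293]
tool_rot: [[-0.703, 0.711, 0.0], [0.711, 0.703, 0.0], [-0.0, 0.0, -1.0]]
force: [-0.9, -0.3, -0.1]
opening: 0.0762
grasp_force: 0.0
```

Call:
move_arm(plan="0 0 0.5 0;0 0 1 0;0 0 1 0;0 0 1 0;0 0 0.4 0")

```text
time: 14.95
eef_pos: [0.4955, 0.1711, 0.1506]
tool_rot: [[-0.703, 0.711, 0.006], [0.711, 0.703, 0.001], [-0.003, 0.005, -1.0]]
force: [0.6, 0.3, 0.2]
opening: 0.0781
grasp_force: 0.0
```

Call:
move_arm(plan="-0.05 1 0 0;-0.05 1 0 0;-0.05 1 0 0;-0.05 1 0 0;-0.05 1 0 0")

```text
time: 15.45
eef_pos: [0.4854, 0.3217, 0.1459]
tool_rot: [[-0.703, 0.711, -0.001], [0.711, 0.703, -0.0], [0.0, -0.001, -1.0]]
force: [0.2, 0.6, 0.3]
opening: 0.0781
grasp_force: 0.0
```

Call:
move_arm(plan="0 0.1 0 0;0 0 0 0;0 0 0 0;0 0 0 0")

```text
time: 15.85
eef_pos: [0.4859, 0.3225, 0.1461]
tool_rot: [[-0.702, 0.712, -0.0], [0.712, 0.702, -0.001], [-0.0, -0.001, -1.0]]
force: [-0.3, 0.4, 0.8]
opening: 0.0782
grasp_force: 0.0
```

Call:
move_arm(plan="0 0 -0.8 0;0 0 -0.8 0;0 0 -0.8 0;0 0 -0.8 0;0 0 -0.7 0")

```text
time: 16.35
eef_pos: [0.4858, 0.3224, 0.0281]
tool_rot: [[-0.702, 0.712, -0.001], [0.712, 0.702, -0.0], [0.0, -0.001, -1.0]]
force: [-0.2, 0.3, 0.8]
opening: 0.0786
grasp_force: 0.0
```

Call:
move_arm(plan="0 0 0 0;0 0 0 0;0 0 0 0;0 0 0 0;0 0 0 0", fingers=1)

```text
time: 16.85
eef_pos: [0.4868, 0.3238, 0.0309]
tool_rot: [[-0.703, 0.711, 0.002], [0.711, 0.703, 0.001], [-0.001, 0.002, -1.0]]
force: [-2.9, -2.3, 6.9]
opening: 0.0569
grasp_force: 25.0
```

Call:
move_arm(plan="0 0 0.5 0;0 0 1 0;0 0 1 0;0 0 1 0;0 0 0.5 0")

```text
time: 17.35
eef_pos: [0.4873, 0.3246, 0.1533]
tool_rot: [[-0.703, 0.711, 0.005], [0.711, 0.703, 0.003], [-0.002, 0.005, -1.0]]
force: [0.2, 0.4, -1.6]
opening: 0.0572
grasp_force: 25.0
```

Call:
move_arm(plan="0 0 0 0;0 0 0 0;0 0 0 0;0 0 0 0;0 0 0 0")

```text
time: 17.85
eef_pos: [0.4851, 0.3233, 0.1478]
tool_rot: [[-0.703, 0.711, -0.002], [0.711, 0.703, -0.001], [0.001, -0.002, -1.0]]
force: [0.2, 0.3, -1.3]
opening: 0.0567
grasp_force: 25.0
```

Call:
move_arm(plan="0 0 0 0")

```text
time: 17.95
eef_pos: [0.4855, 0.3235, 0.1484]
tool_rot: [[-0.703, 0.711, -0.001], [0.711, 0.703, -0.001], [0.0, -0.001, -1.0]]
force: [-0.1, -1.1, -2.4]
opening: 0.0569
grasp_force: 25.0
```

Call:
move_arm(plan="0 0 0 0")

```text
time: 18.05
eef_pos: [0.4857, 0.3236, 0.1488]
tool_rot: [[-0.703, 0.711, -0.001], [0.711, 0.703, -0.0], [0.0, -0.001, -1.0]]
force: [-0.2, 0.4, -1.5]
opening: 0.0568
grasp_force: 25.0
```

C is light, about 1.8 N. Carry it to the tray at (0.53, -0.165).

Call:
move_arm(plan="0.05 -0.5 0 0;0.1 -1 0 0;0.1 -1 0 0;0.1 -1 0 0;0.1 -1 0 0")

```text
time: 18.55
eef_pos: [0.4993, 0.1867, 0.1493]
tool_rot: [[-0.703, 0.711, 0.0], [0.711, 0.703, -0.0], [-0.0, -0.0, -1.0]]
force: [-0.3, -0.5, -1.2]
opening: 0.0568
grasp_force: 25.0
```

Call:
move_arm(plan="0.1 -1 0 0;0.1 -1 0 0;0.1 -1 0 0;0.1 -1 0 0;0.1 -1 0 0")

```text
time: 19.05
eef_pos: [0.5141, 0.0366, 0.1494]
tool_rot: [[-0.703, 0.711, 0.0], [0.711, 0.703, -0.0], [-0.001, -0.0, -1.0]]
force: [0.5, 0.8, -1.9]
opening: 0.0569
grasp_force: 25.0
```

Call:
move_arm(plan="0.1 -1 0 0;0.1 -1 0 0;0.1 -1 0 0;0.1 -1 0 0;0.1 -1 0 0")

```text
time: 19.55
eef_pos: [0.5288, -0.1134, 0.1494]
tool_rot: [[-0.703, 0.711, 0.0], [0.711, 0.703, -0.0], [-0.0, -0.0, -1.0]]
force: [1.2, -0.1, -2.0]
opening: 0.0574
grasp_force: 25.0
```

Call:
move_arm(plan="0 -1 0 0;0 -0.8 0 0;0 0 0 0;0 0 0 0")

```text
time: 19.95
eef_pos: [0.5287, -0.1662, 0.1492]
tool_rot: [[-0.702, 0.712, -0.0], [0.712, 0.702, 0.0], [0.0, 0.0, -1.0]]
force: [0.7, 0.4, -2.7]
opening: 0.0565
grasp_force: 25.0
```

Call:
move_arm(plan="0 0 -0.6 0;0 0 -1 0;0 0 -1 0;0 0 -0.7 0;0 0 -0.3 0")

```text
time: 20.45
eef_pos: [0.5274, -0.1636, 0.0388]
tool_rot: [[-0.704, 0.71, -0.004], [0.71, 0.704, 0.002], [0.004, -0.001, -1.0]]
force: [-0.3, 0.4, -2.7]
opening: 0.0567
grasp_force: 25.0
```

Call:
move_arm(plan="0 0 0 0;0 0 0 0;0 0 0 0")

```text
time: 20.75
eef_pos: [0.5306, -0.1657, 0.0429]
tool_rot: [[-0.703, 0.711, 0.003], [0.711, 0.704, -0.001], [-0.003, 0.001, -1.0]]
force: [0.3, -0.1, -1.5]
opening: 0.0569
grasp_force: 25.0
```

Call:
move_arm(plan="0 0 -0.08 0;0 0 -0.05 0;0 0 0 0;0 0 0 0")

```text
time: 21.15
eef_pos: [0.5293, -0.1654, 0.0374]
tool_rot: [[-0.703, 0.711, 0.0], [0.711, 0.703, 0.0], [-0.0, 0.0, -1.0]]
force: [0.0, 0.6, -1.2]
opening: 0.0571
grasp_force: 25.0
```

Call:
move_arm(plan="0 0 -0.05 0;0 0 0 0;0 0 0 0")

```text
time: 21.45
eef_pos: [0.5295, -0.1655, 0.036]
tool_rot: [[-0.703, 0.711, 0.0], [0.711, 0.703, -0.0], [-0.0, 0.0, -1.0]]
force: [0.2, 0.3, 0.7]
opening: 0.0574
grasp_force: 25.0
```

Call:
move_arm(plan="0 0 0 0;0 0 0 0;0 0 0 0;0 0 0 0", fingers=-0.8)

```text
time: 21.85
eef_pos: [0.5294, -0.1654, 0.0359]
tool_rot: [[-0.703, 0.711, 0.0], [0.711, 0.703, -0.0], [-0.0, 0.0, -1.0]]
force: [0.2, -0.7, -0.0]
opening: 0.0759
grasp_force: 0.0
```

Call:
move_arm(plan="0 0 0.5 0;0 0 1 0;0 0 1 0;0 0 1 0;0 0 0.3 0")

```text
time: 22.35
eef_pos: [0.5316, -0.1664, 0.155]
tool_rot: [[-0.703, 0.711, 0.007], [0.711, 0.703, -0.003], [-0.007, 0.002, -1.0]]
force: [-0.1, -0.1, 0.4]
opening: 0.0782
grasp_force: 0.0
```

Call:
move_arm(plan="-0.1 1 0 0;-0.1 1 0 0;-0.1 1 0 0;-0.1 1 0 0;-0.1 1 0 0")

```text
time: 22.85
eef_pos: [0.5137, -0.0142, 0.1497]
tool_rot: [[-0.703, 0.711, -0.0], [0.711, 0.703, 0.0], [0.0, -0.0, -1.0]]
force: [0.3, 1.2, -0.4]
opening: 0.0784
grasp_force: 0.0
```

Call:
move_arm(plan="-0.1 1 0 0;-0.1 1 0 0;-0.1 1 0 0;-0.1 1 0 0;-0.1 1 0 0")

```text
time: 23.35
eef_pos: [0.4988, 0.1359, 0.1498]
tool_rot: [[-0.703, 0.711, -0.0], [0.711, 0.703, -0.0], [0.0, -0.0, -1.0]]
force: [-0.5, 0.5, -0.6]
opening: 0.0785
grasp_force: 0.0
```

Call:
move_arm(plan="-0.1 1 0 0;-0.1 0.2 0 0;0 0 0 0;0 0 0 0")

```text
time: 23.75
eef_pos: [0.4932, 0.1699, 0.1497]
tool_rot: [[-0.703, 0.711, -0.0], [0.711, 0.703, -0.001], [-0.0, -0.001, -1.0]]
force: [-0.6, -0.1, 0.6]
opening: 0.0786
grasp_force: 0.0
```

Call:
move_arm(plan="0 0 -0.8 0;0 0 -0.8 0;0 0 -0.8 0;0 0 -0.8 0;0 0 -0.8 0")

```text
time: 24.25
eef_pos: [0.4937, 0.1691, 0.029]
tool_rot: [[-0.702, 0.712, 0.0], [0.712, 0.702, -0.0], [-0.0, 0.0, -1.0]]
force: [0.1, -0.0, -0.4]
opening: 0.0786
grasp_force: 0.0
```

Call:
move_arm(plan="0 0 0 0;0 0 0 0;0 0 0 0;0 0 0 0;0 0 0 0", fingers=1)

```text
time: 24.75
eef_pos: [0.4945, 0.1703, 0.0315]
tool_rot: [[-0.703, 0.711, 0.002], [0.711, 0.703, -0.0], [-0.002, 0.001, -1.0]]
force: [-1.7, -3.9, 7.1]
opening: 0.0568
grasp_force: 25.0
```

Call:
move_arm(plan="0 0 0.5 0;0 0 0.9 0;0 0 0.9 0;0 0 0.9 0;0 0 0.9 0")

```text
time: 25.25
eef_pos: [0.4925, 0.1709, 0.1542]
tool_rot: [[-0.704, 0.711, -0.001], [0.711, 0.704, 0.0], [0.001, -0.0, -1.0]]
force: [0.9, 0.6, -4.7]
opening: 0.0569
grasp_force: 25.0
```

Call:
move_arm(plan="0 0 0.9 0;0 0 0.9 0;0 0 0.5 0;0 0 0 0;0 0 0 0")

```text
time: 25.75
eef_pos: [0.4927, 0.1707, 0.221]
tool_rot: [[-0.703, 0.711, -0.001], [0.711, 0.703, -0.0], [0.001, -0.001, -1.0]]
force: [-0.7, -0.5, -5.2]
opening: 0.0568
grasp_force: 25.0
```

Call:
move_arm(plan="0 0 0 0;0 0 0 0;0 0 0 0;0 0 0 0;0 0 0 0")

```text
time: 26.25
eef_pos: [0.4932, 0.1706, 0.2215]
tool_rot: [[-0.703, 0.711, -0.001], [0.711, 0.703, -0.0], [0.0, -0.0, -1.0]]
force: [0.1, 0.4, -5.9]
opening: 0.0568
grasp_force: 25.0
```

Call:
move_arm(plan="0 0 0 0;0 0 0 0;0 0 0 0;0 0 0 0;0 0 0 0")

```text
time: 26.75
eef_pos: [0.4934, 0.1707, 0.2219]
tool_rot: [[-0.703, 0.711, 0.0], [0.711, 0.703, 0.0], [-0.0, 0.0, -1.0]]
force: [-0.0, 0.1, -5.3]
opening: 0.0571
grasp_force: 25.0
```

```bash
python3 - <<'E'
from h import *
o=arm.get_obs(); print(o['eef_pos'],o['force'],abs(o['dq']).max(),o['grasp_force'])
d=grab('scene','s5.png')
E
```

```text
[0.49335818 0.17065802 0.22188462] [-0.03014877  0.06083857 -5.32547052] 0.0017125844661536112 24.99668687582016
```

View pics/s5.png

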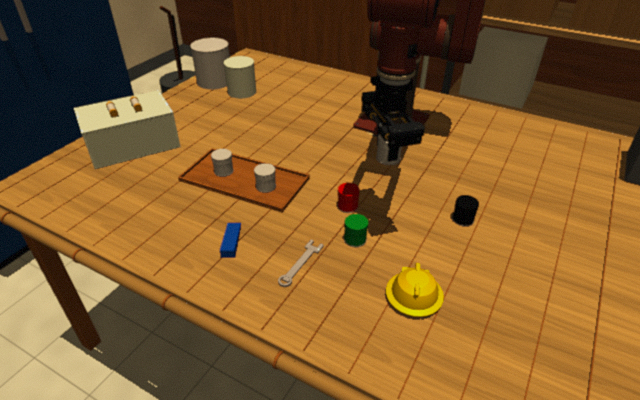

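Two tins stand in the tray, at (222,163) and (265,178). The heavy one is held upright and high at (388,150), and nothing else has moved. Handing in.

```bash
python3 -c "
from plant import arm
print(arm.job_done())"
```

```text
the job is handed in; nothing more can be done
None
```

I handed the job in at about 27 s (no verdict came back): the heaviest tin (about 5.2 N) is held upright and still, about 19 cm above the shelf, and the two lighter tins (about 3 N and 2 N) stand released in the tray.

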